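# Make up the press load on the sprung weigh pan

## Robot

A 6-joint arm with a two-finger parallel gripper is mounted at the origin on the work surface. World frame = base frame: x ahead of the robot, y to its left, z up, the work surface at z = 0. Lengths are in m, angles in rad, forces in N, time in s.
With the tool pointing down it reaches from about 0.425 to 0.95 m from the base axis. Payload 3.5 kg.
Tool frame: the origin (TCP) lies on the centre line of the jaws, within the pads' length; the fingertips stand 14 mm ahead of it and the grasp point (between the pads) lies 5 mm behind it (ctrl.finger_overhang is the distance from the TCP to the fingertips, in m); z points along the fingers, y is the line along which they close (so a half turn about z gives the same grasp; the last joint's range is limited). The gripper opens to 85 mm and grips with 20 to 120 N. Pads are 22 mm wide; open, the fingers measure 114 mm over their backs; the gripper's body (76 mm by 85 mm) begins 54 mm behind the grasp point. The pads swing forward as they close: fully open they stand 13 mm farther back than shut.
Start: joints at [1.064, 0.286, 1.577, -0, 1.279, -0.15], TCP at [0.236, 0.632, 0.245] pointing down, gripper open.
Joint ranges: [-2.77, 2.77], [-0.9, 2.22], [0.21, 2.48], [-1.53, 4.67], [0.24, 2.81], [-2.84, 2.84]. Speed limits (rad/s): [2.79, 2.79, 3.14, 3.14, 3.14, 3.14].

## Interface

Orientations are given as a unit quaternion [x, y, z, w].
In Python, from plant import ctrl gives the robot as it stands.
- The arm moves only by the tool send_rows, never from a script. Its argument "moves" is text: rows parted by semicolons, each of 7 numbers parted by spaces: the turn, a rotation vector about the tool's x, y, z in units of 360 degrees (1.0 is 360 degrees), then the shift along the tool's x, y, z in units of 20 cm (1.0 is 20 cm), then the gripper's target within -1 to 1 (fully open at 1, half-way at 0, shut at -1). A call has 1 to 12 rows; each row is the pose to reach, as a shift and turn from the pose commanded when the call began, along the tool's axes at that moment, turning the shorter way round; what a row does not reach only later rows make up. A row lasts 1/8 s, in which the tool goes at most 62.5 mm and 10.7 degrees, less where a joint would pass 70% of its speed; a pose out of reach is approached as far as the arm can. A call with a number of a shift or a turn outside -1 to 1 is refused whole. A call with a gripper value outside its range is refused whole. The fingers move at their own pace and stop on an object; "newtons" is the grip in N (left out, the last holds). Time passes only in rows, so rows that repeat a pose let the fingers close. It gives the time, the measured TCP pose, the force, the opening and the grip force at its end, in the units of the state.
- ctrl.get_state(): the state, without advancing time (a new reading comes with each control period).
- ctrl.read_camera(name): name is "scene" or "top" or "wrist"; returns a dict with "image" (400x640x3 uint8, red, green, blue), "fovy" (degrees; the focal length in pixels is half the picture's height over the tangent of half this angle, whatever the lens; pixels are square), "cx", "cy" (the principal point, pixels), "distortion" ([k1, k2, p1, p2, k3] as OpenCV has them; the pictures are not rectified), "extrinsics" (4x4, takes a point from camera to world coordinates). Camera axes: x right, y up, looking along -z (the intrinsics and any distortion apply to the point x, -y, -z); pixel columns grow to the right and rows downward; lengths in m; the calibration is good to about 2 mm. A picture is of the moment at which its call begins. There is no depth.
- ctrl.sign_off(): hands the job in; it is judged then, once.
The state is a dict: "time": time; "qpos": joint angles; "dq": joint speeds; "joint_efforts": joint torques, N m; "eef_pos": TCP position; "tcp_rot": TCP orientation; "contact_force": force on the tool from outside, world axes, zero at the start; "wrist_torque": the same for the moment, N m; "opening": opening from 0.0 (shut) to 1.0 (fully open); "finger_force": force on a finger pad.
Only numpy, scipy, OpenCV 4.12 (cv2) and the standard library are available. Lean on these libraries where they do the work, as an engineer would, in place of code of your own. Each camera call takes 0.05 s, during which the arm holds its last target. There are 200 camera calls.

## Task

Make up the load for the tile press: thread the iron rings one at a time over the guide rod of the sprung weigh pan until the pan's pointer has sunk into the opening of the brass gauge window, then add no more. The rod stands off-centre, so feel for it with each ring, and let each down gently until the pan carries it: do not drop a ring, hit the rod hard or push the pan on to its bottom stop. Leave the gauge window as set, the spare rings lying flat on their bat and the jar, beaker and trimming tool where they are.

Things in the scene. Friction and masses are not known exactly. Their poses are not given: they have to be found in the camera images.
- ring1_mid (a point): thick round iron ring weight lying flat: outer diameter 56 mm, hole 22 mm, 20 mm tall, about 0.32 kg (each differs by up to 15 percent); the point is its centre, half-way up; its z axis is the hole's axis. The four rings start on a round wooden bat, 280 mm across and 12 mm thick, with about 110 mm or more between centres
- ring2_mid (a point): thick round iron ring weight lying flat: outer diameter 56 mm, hole 22 mm, 20 mm tall, about 0.32 kg (each differs by up to 15 percent); the point is its centre, half-way up; its z axis is the hole's axis
- ring3_mid (a point): thick round iron ring weight lying flat: outer diameter 56 mm, hole 22 mm, 20 mm tall, about 0.32 kg (each differs by up to 15 percent); the point is its centre, half-way up; its z axis is the hole's axis
- ring4_mid (a point): thick round iron ring weight lying flat: outer diameter 56 mm, hole 22 mm, 20 mm tall, about 0.32 kg (each differs by up to 15 percent); the point is its centre, half-way up; its z axis is the hole's axis
- scale: sprung weigh pan on a steel base 175 x 130 mm, with a round grey housing (84 mm across, up to 60 mm high) under the pan; fixed. Origin on the table, on the pan's centre line; its x axis points from the pan to the gauge window
- scale_axis (a point): point on the pan's centre line, 160 mm above the table, level with the top end of the upright steel guide rod (16 mm diameter, top edge bevelled 1 mm). The rod sits eccentrically: it is upright but stands 7 mm to one side of this point, towards a side that differs every time and is not reported, so it must be felt for with the ring's hole. Neither moves with the pan
- pan (a joint): how far the sprung round pan (aluminium, flat, 104 mm across) has sunk, in m: about 0.002 when empty, 0.050 on its bottom stop. The pan's top face, on which the rings are stacked, is 120 mm above the table minus this value. The spring gives way about 3.2 mm per newton, so one ring sinks it 8.5 to 11.5 mm
- pointer (a point): tip of the flat steel pointer (3 mm thick) on the rim of the pan, 73 mm from its centre; it sinks with the pan. The point is at mid-thickness, 4 mm below the pan's top face
- mark (a point): centre of the opening of the brass gauge window, a small upright frame 28 mm tall on two thin posts beside the pan, just outside the pointer's tip. The opening is 14 mm tall (7 mm above and below this point) and 24 mm wide. It is set at a different height every time and must stay where it is
- jar: low lidded clay jar, 98 mm across, 85 mm tall, standing on the table; bystander; origin at the centre of its underside
- beaker: white ceramic beaker, 72 mm across, 85 mm tall, standing on the table; bystander; origin at the centre of its underside
- trimmer: loop trimming tool with wooden handle, 150 mm long, 16 mm thick, lying on the table; bystander; origin near its middle, on the table
There are look-alikes about, which are no part of the job. Leave any orange or white look-alike of the part that bears ring1_mid alone.

How it is judged:
By the outcome, as a careful person would: the job done as asked, in the order asked, and still so for the second after the job is handed in, with the robot touching nothing.
It also fails if it takes over 72 s, if anything falls off the work surface, if the arm or the gripper's body presses on something with over 40 N, if the wrist force passes 120 N, or if a joint passes its speed limit or range.

## Working session

There is one attempt and no reset: what is moved stays moved. The work goes in short steps, Python scripts to look and compute and a tool call to move; the robot and the scene stay as the last step left them, time stands still between calls to the robot, and variables do not carry over. Pictures are saved under pics/ and viewed, at most 10 in all, crops included, and the job is handed in when it is done.

Besides the shell and the picture viewer there is one more tool, called after "Call:" in YAML: its name, and indented under it one key for each argument. send_rows: Moves the arm, as the interface text tells. Its arguments: {"type":"object","properties":{"moves":{"type":"string"},"newtons":{"type":"number"}},"required":["moves"]}

```bash
mkdir -p pics; cat > h.py <<'E'
import numpy as np, cv2
from plant import ctrl
def cam(n):
    r=ctrl.read_camera(n); r['f']=200/np.tan(np.radians(r['fovy']/2))
    r['K']=np.array([[r['f'],0,r['cx']],[0,r['f'],r['cy']],[0,0,1.]]); r['D']=np.array(r['distortion'],float); r['E']=np.array(r['extrinsics']); return r
def ray(r,uv):
    p=cv2.undistortPoints(np.array([[uv]],float),r['K'],r['D'])[0,0]
    d=r['E'][:3,:3]@np.array([p[0],-p[1],-1]); return r['E'][:3,3],d
def onz(r,uv,z):
    o,d=ray(r,uv); return o+d*(z-o[2])/d[2]
def proj(r,P):
    q=np.linalg.inv(r['E'])@np.append(P,1); 
    return cv2.projectPoints(np.array([[q[0],-q[1],-q[2]]]),np.zeros(3),np.zeros(3),r['K'],r['D'])[0][0,0]
def tri(r1,u1,r2,u2):
    A=[];b=[]
    for r,u in((r1,u1),(r2,u2)):
        o,d=ray(r,u); d=d/np.linalg.norm(d); M=np.eye(3)-np.outer(d,d); A.append(M);b.append(M@o)
    return np.linalg.lstsq(np.vstack(A),np.hstack(b),rcond=None)[0]
def save(r,n,crop=None,s=1):
    im=r['image'][...,::-1]
    if crop: x0,y0,x1,y1=crop; im=im[y0:y1,x0:x1]
    cv2.imwrite('pics/'+n,cv2.resize(im,None,fx=s,fy=s,interpolation=cv2.INTER_CUBIC))
E
python3 - <<'E'
from h import *
a=cam('scene');b=cam('top');c=cam('wrist')
im=np.vstack([np.hstack([a['image'],b['image']])])
save(a,'s.png');save(b,'t.png')
for r in(a,b,c):print(r['E'].round(3).tolist(),r['f'],r['D'])
s=ctrl.get_state();print(s)
E
```

```text
[[-0.254, -0.706, 0.661, 1.318], [0.967, -0.197, 0.162, 0.207], [0.015, 0.68, 0.733, 0.954], [0.0, 0.0, 0.0, 1.0]] 423.21774996795966 [-0.0261935  0.         0.         0.         0.       ]
[[0.045, 0.977, -0.21, 0.322], [-0.999, 0.044, -0.01, -0.008], [-0.0, 0.211, 0.978, 1.228], [0.0, 0.0, 0.0, 1.0]] 395.7016298202235 [-0.0884678  0.         0.         0.         0.       ]
[[0.349, -0.898, -0.267, 0.169], [0.937, 0.334, 0.101, 0.658], [-0.002, -0.286, 0.958, 0.373], [0.0, 0.0, 0.0, 1.0]] 284.42928081335975 [-0.02880102  0.          0.          0.          0.        ]
{'time': 0.15, 'qpos': array([ 1.06396456e+00,  2.87002992e-01,  1.57787764e+00,  1.39656498e-05,
        1.27861243e+00, -1.50021608e-01]), 'dq': array([ 0.00018327, -0.00203952, -0.0048452 ,  0.00133365, -0.00022951,
       -0.00042645]), 'joint_efforts': array([-2.17170636e-04, -4.06604218e+01, -2.93140554e+01, -1.46725583e-04,
        3.94237446e-03, -1.10717187e-05]), 'eef_pos': array([0.23550491, 0.63204742, 0.2442177 ]), 'tcp_rot': array([ 1.77462101e-01,  9.84127177e-01, -8.97260870e-04, -3.12820155e-04]), 'contact_force': array([-0.33831515, -0.42591637, -0.71504157]), 'wrist_torque': array([-0.00038014, -0.01616174,  0.03900833]), 'finger_force': 0.0, 'opening': 1.0003612760613378}
```

View pics/s.png

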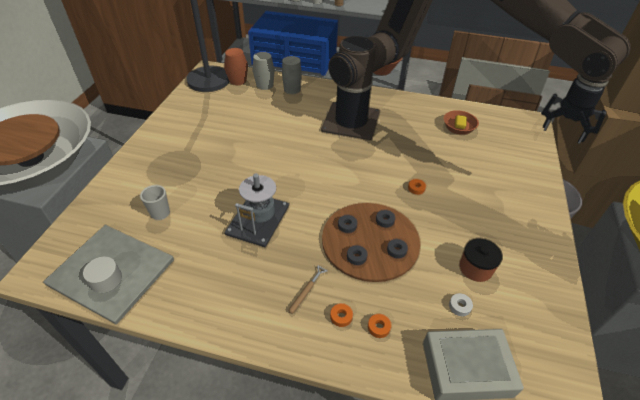

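View pics/t.png

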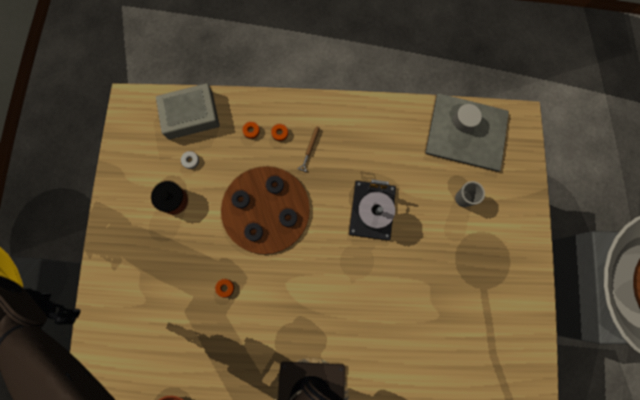

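The rings to use are the four dark iron ones on the bat: scene (347,223), (386,218), (398,248), (357,255); top (275,184), (241,200), (288,217), (254,231). The orange rings at scene (417,186), (342,315), (380,325) and the white one at (461,304) are look-alikes and lie off the bat. I'll confirm this in an enlarged crop.

```bash
python3 - <<'E'
from h import *
a=cam('scene');b=cam('top')
A=cv2.resize(a['image'][165:285,215:425],None,fx=3.6,fy=3.6,interpolation=cv2.INTER_CUBIC)
B=cv2.resize(b['image'][160:260,215:425],None,fx=3.6,fy=3.6,interpolation=cv2.INTER_CUBIC)[:, :]
im=cv2.resize(np.vstack([A,B]),None,fx=.75,fy=.75)
cv2.imwrite('pics/c.png',im[...,::-1])
def rings(r,box,thr):
    x0,y0,x1,y1=box; g=r['image'][y0:y1,x0:x1].max(2)
    m=(g<thr).astype(np.uint8); m=cv2.morphologyEx(m,cv2.MORPH_CLOSE,np.ones((3,3)))
    cs,_=cv2.findContours(m,cv2.RETR_EXTERNAL,cv2.CHAIN_APPROX_NONE)
    for c in cs:
        if cv2.contourArea(c)>80:
            e=cv2.fitEllipse(c); bx=cv2.boundingRect(c)
            u=(e[0][0]+x0,e[0][1]+y0); print(np.round(u,1),np.round(e[1],1),onz(r,u,.024).round(4))
for t in(65,75):rings(a,(325,205,418,275),t)
print()
for t in(65,75):rings(b,(222,168,310,252),t)
E
```

```text
[395.3 249.7] [13.9 18.4] [0.5811 0.2439 0.024 ]
[345.9 225.3] [13.3 16.4] [0.5313 0.0941 0.024 ]
[383.7 219.7] [13.5 17.2] [0.4807 0.196  0.024 ]
[356.1 255. ] [18.6 20.5] [0.6273 0.1432 0.024 ]
[396.3 248.4] [18.  20.5] [0.5759 0.246  0.024 ]
[346.7 223.8] [17.  19.6] [0.525  0.0951 0.024 ]
[384.5 218.5] [16.6 19.1] [0.4757 0.1976 0.024 ]

[255.7 232.6] [18.4 24.4] [0.4696 0.192  0.024 ]
[289.9 218.3] [18.5 24.2] [0.5185 0.0897 0.024 ]
[242.7 200. ] [18.2 24.1] [0.5695 0.2407 0.024 ]
[276.8 185.5] [18.4 24. ] [0.621  0.1372 0.024 ]
[255.8 232.4] [19.6 25.4] [0.4701 0.1916 0.024 ]
[289.9 218.4] [19.9 24.9] [0.5184 0.0898 0.024 ]
[242.9 200. ] [19.  25.5] [0.5695 0.2401 0.024 ]
[276.8 185.5] [19.7 25.3] [0.6209 0.1372 0.024 ]
```

View pics/c.png

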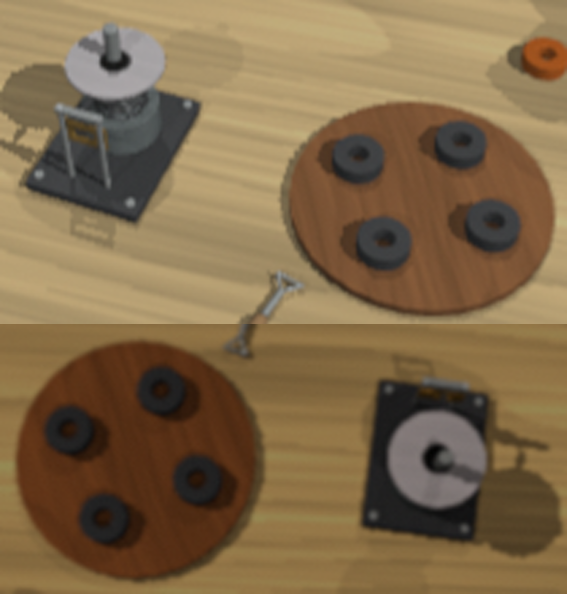

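The crop confirms it: four dark rings lie on the bat. The pan has its rod and the brass window sits on the +x side. Next I need the pan centre and the move numbers.

```bash
cat >> h.py <<'E'
from scipy.spatial.transform import Rotation as R
def go(P,yaw=0):
    """units to reach TCP P with tool x = -worldx rotated by yaw, from present pose"""
    s=ctrl.get_state(); r=R.from_quat(s['tcp_rot']); t=R.from_euler('z',yaw)*R.from_quat([0,1,0,0])
    print('turn',((r.inv()*t).as_rotvec()/2/np.pi).round(4),'shift',(r.inv().apply(np.array(P)-s['eef_pos'])/.2).round(4),'tcp',s['eef_pos'].round(4))
E
python3 - <<'E'
from h import *
a=cam('scene');b=cam('top')
us=[]
for r,(x0,y0,x1,y1) in((a,(235,172,280,205)),(b,(350,185,400,232))):
    im=r['image'][y0:y1,x0:x1].astype(int)
    hsv=cv2.cvtColor(r['image'][y0:y1,x0:x1],cv2.COLOR_RGB2HSV)
    thr=150 if r is a else 130
    m=((hsv[...,2]>thr-20)&(hsv[...,1]<50)).astype(np.uint8)
    cs,_=cv2.findContours(m,cv2.RETR_EXTERNAL,cv2.CHAIN_APPROX_NONE); c=max(cs,key=cv2.contourArea)
    e=cv2.fitEllipse(cv2.convexHull(c)); u=(e[0][0]+x0,e[0][1]+y0); us.append(u)
    print(np.round(u,1),np.round(e[1],1),onz(r,u,.118).round(4))
print(tri(a,us[0],b,us[1]))
print('overhang',ctrl.finger_overhang)
go([.55,.1,.245])
E
```

```text
[257.1 187.6] [26.7 36.8] [ 0.5418 -0.1642  0.118 ]
[376.5 209.6] [33.8 35.3] [ 0.5396 -0.1636  0.118 ]
[ 0.54010011 -0.16440609  0.11620385]
overhang 0.014
turn [-0.0001 -0.     -0.0568] shift [-2.4025e+00 -1.9453e+00  8.0000e-04] tcp [0.2356 0.6324 0.245 ]
```

Call:
send_rows:
  moves: "0 0 0 -1 -0.73 0 1; 0 0 0 -1 -0.73 0 1; 0 0 0 -1 -0.73 0 1; 0 0 0 -1 -0.73 0 1"

```text
time: 0.85
eef_pos: [0.373, 0.4241, 0.2456]
tcp_rot: [0.177, 0.984, 0.0, 0.0]
contact_force: [0.7, 0.0, -0.2]
opening: 0.997
finger_force: 0.0
```

Call:
send_rows:
  moves: "0 0 0 -1 -0.73 0 1; 0 0 0 -1 -0.73 0 1; 0 0 0 -1 -0.73 0 1; 0 0 0 -1 -0.73 0 1"

```text
time: 1.35
eef_pos: [0.5095, 0.2173, 0.2457]
tcp_rot: [0.178, 0.984, 0.0, 0.0]
contact_force: [1.3, 0.1, 0.6]
opening: 1.001
finger_force: 0.0
```

Call:
send_rows:
  moves: "0 0 -0.028 -0.265 -0.19 -0.075 1; 0 0 -0.057 -0.265 -0.19 -0.075 1; 0 0 -0.057 -0.265 -0.19 -0.075 1; 0 0 -0.057 -0.265 -0.19 -0.075 1"

```text
time: 1.85
eef_pos: [0.5444, 0.1656, 0.26]
tcp_rot: [0.0, 1.0, 0.0, -0.0]
contact_force: [-0.1, -0.2, -1.1]
opening: 1.001
finger_force: 0.0
```

```bash
python3 - <<'E'
from h import *
w=cam('wrist'); save(w,'w1.png')
g=w['image'].max(2); m=(g<70).astype(np.uint8)
cs,_=cv2.findContours(m,cv2.RETR_EXTERNAL,cv2.CHAIN_APPROX_NONE)
for c in cs:
    if 300<cv2.contourArea(c)<8000:
        e=cv2.fitEllipse(c);print(np.round(e[0],1),np.round(e[1],1),onz(w,e[0],.024).round(4))
go([.54,-.164,.29])
E
```

```text
[566.1 193.3] [71.8 88.6] [0.5751 0.5058 0.024 ]
[ 38.4 134.9] [11.9 50.1] [ 0.4961 -0.1935  0.024 ]
[124.6 175.5] [  5.8 119.5] [ 0.5503 -0.0885  0.024 ]
turn [ 0.     -0.0001  0.0001] shift [ 0.0225 -1.649  -0.1501] tcp [0.5443 0.1658 0.26  ]
```

View pics/w1.png

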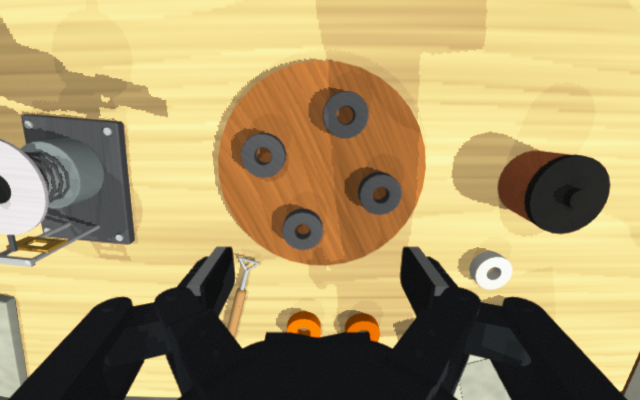

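Rings in the wrist view: (263,155), (345,115), (381,193), (303,230). The brass window and pointer are at the left edge, so I'm moving over to look at the scale.

Call:
send_rows:
  moves: "0 0 0 -0.23 -1 -0.15 1; 0 0 0 -0.23 -1 -0.15 1; 0 0 0 -0.23 -1 -0.15 1; 0 0 0 -0.23 -1 -0.15 1"

```text
time: 2.4
eef_pos: [0.5917, -0.0369, 0.2909]
tcp_rot: [0.001, 1.0, -0.0, 0.0]
contact_force: [0.4, 0.6, 0.8]
opening: 1.002
finger_force: 0.0
```

Call:
send_rows:
  moves: "0 0 0 0 -0.65 0 1; 0 0 0 0 -0.65 0 1; 0 0 0 0 -0.65 0 1; 0 0 0 0 -0.65 0 1"

```text
time: 2.9
eef_pos: [0.5913, -0.1637, 0.2898]
tcp_rot: [-0.001, 1.0, 0.001, -0.0]
contact_force: [0.0, -0.0, 0.2]
opening: 1.001
finger_force: 0.0
```

```bash
python3 - <<'E'
from h import *
w=cam('wrist'); save(w,'w2.png',(180,0,480,240),2.6)
print(proj(w,[.54,-.164,.118]),proj(w,[.54,-.164,.16]),ctrl.get_state()['eef_pos'])
np.save('w2.npy',w['image'])
E
```

```text
[316.00166931 133.79284988] [315.91925412 137.01724056] [ 0.59140539 -0.16307999  0.28995003]
```

View pics/w2.png

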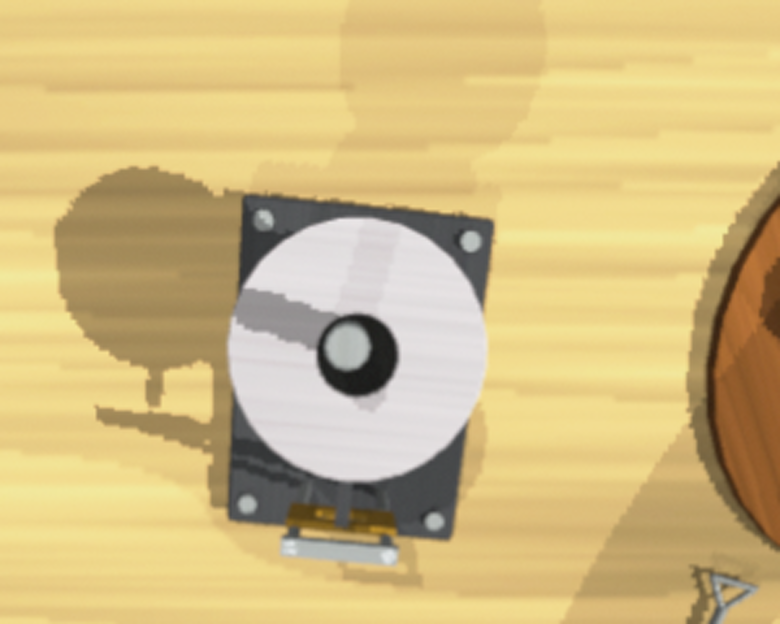

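The rod top is near (313,133) and the pan centre near (318,135), so the rod is offset towards −y (left) in this view. Now I'll compute this exactly, and the ring centres, and crop the gauge in the scene camera.

```bash
python3 - <<'E'
from h import *
w=cam('wrist'); im=w['image']; hsv=cv2.cvtColor(im,cv2.COLOR_RGB2HSV)
def comp(m,near,hull=True):
    m=m.astype(np.uint8)
    cs,_=cv2.findContours(m,cv2.RETR_LIST,cv2.CHAIN_APPROX_NONE)
    cs=[c for c in cs if len(c)>8 and cv2.contourArea(c)>60]
    out=[]
    for c in cs:
        e=cv2.fitEllipse(cv2.convexHull(c) if hull else c)
        if np.hypot(e[0][0]-near[0],e[0][1]-near[1])<9 and max(e[1])<120: out.append(e)
    return out
roi=np.zeros(im.shape[:2],bool); roi[80:188,265:372]=1
br=(hsv[...,1]<60)&(hsv[...,2]>110)&roi
for e in comp(br,(317,134)): print('bright',np.round(e[0],2),np.round(e[1],1),onz(w,e[0],.118).round(4),onz(w,e[0],.16).round(4))
d=(hsv[...,2]<60)&roi
for e in comp(d,(317,136)): print('dark',np.round(e[0],2),np.round(e[1],1),onz(w,e[0],.118).round(4))
# base holes angle: bar ends
bar=[onz(w,(180+x/2.6,y/2.6),.16) for x,y in((290,545),(390,553))]; print('bar',bar)
a=cam('scene'); save(a,'g.png',(225,170,295,245),8)
E
```

```text
bright [312.68 132.74] [17.1 17.6] [ 0.5391 -0.1669  0.118 ] [ 0.5364 -0.1664  0.16  ]
bright [316.32 135.78] [32.5 33.2] [ 0.5422 -0.1631  0.118 ] [ 0.539  -0.1631  0.16  ]
bright [316.5  133.83] [100.3 102.6] [ 0.5402 -0.163   0.118 ] [ 0.5373 -0.1629  0.16  ]
dark [316.32 135.82] [29.2 30.2] [ 0.5422 -0.1631  0.118 ]
bar [array([ 0.60863459, -0.18680166,  0.16      ]), array([ 0.61169943, -0.14980736,  0.16      ])]
```

View pics/g.png

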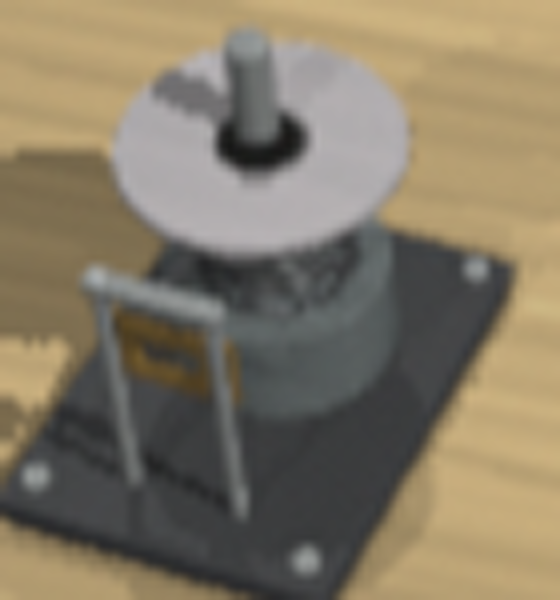

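```bash
python3 - <<'E'
from h import *
a=cam('scene'); w=cam('wrist')
n=np.array([.9965,-.083,0]); c=np.array([.5405,-.1635,0])
for nm,u in(('ctr',(178,357)),('oTL',(118,310)),('oBR',(240,402)),('iTop',(165,345)),('iBot',(180,378))):
    o,d=ray(a,(225+u[0]/8,170+u[1]/8))
    print(nm,[(o+d*((c+n*k-o)@n)/(d@n)).round(4).tolist() for k in(.075,.078,.081)])
print('tri',tri(a,(225+178/8,170+357/8),w,(310.8,199.7)))
hsv=cv2.cvtColor(w['image'],cv2.COLOR_RGB2HSV)
m=(hsv[...,0]>12)&(hsv[...,0]<30)&(hsv[...,1]>150)&(hsv[...,2]<200); ys,xs=np.where(m[185:215,285:340]); print(xs.min()+285,xs.max()+285,ys.min()+185,ys.max()+185)
go([.555,.165,.26]); print(ctrl.get_state()['qpos'])
E
```

```text
ctr [[0.6153, -0.1692, 0.0819], [0.6184, -0.1675, 0.0858], [0.6216, -0.1659, 0.0898]]
oTL [[0.6136, -0.1899, 0.098], [0.6167, -0.1881, 0.1019], [0.6199, -0.1864, 0.1057]]
oBR [[0.6171, -0.1474, 0.0671], [0.6202, -0.1458, 0.0711], [0.6234, -0.1442, 0.075]]
iTop [[0.6149, -0.1736, 0.0864], [0.6181, -0.1719, 0.0903], [0.6212, -0.1702, 0.0942]]
iBot [[0.6152, -0.1698, 0.0708], [0.6184, -0.1681, 0.0747], [0.6215, -0.1664, 0.0787]]
tri [ 0.62041231 -0.16824536  0.08783125]
290 331 194 205
turn [0.     0.     0.0006] shift [0.177  1.6415 0.1523] tcp [ 0.5916 -0.1632  0.2904]
[-4.34412212e-01  1.21284577e-01  1.68632069e+00  2.06652751e-04
  1.33398197e+00 -2.00877934e+00]
```

Call:
send_rows:
  moves: "0 0 0 0.18 1 0.15 1; 0 0 0 0.18 1 0.15 1; 0 0 0 0.18 1 0.15 1; 0 0 0 0.18 1 0.15 1"

```text
time: 3.65
eef_pos: [0.5537, 0.0389, 0.2598]
tcp_rot: [-0.003, 1.0, 0.0, -0.001]
contact_force: [-0.1, 0.2, -0.5]
opening: 1.001
finger_force: 0.0
```

Call:
send_rows:
  moves: "0 0 0 0 0.5 0 1; 0 0 0 0 0.5 0 1; 0 0 0 0 0.5 0 1"

```text
time: 4.03
eef_pos: [0.555, 0.1371, 0.2607]
tcp_rot: [-0.003, 1.0, -0.0, 0.0]
contact_force: [0.7, -0.6, -0.9]
opening: 0.998
finger_force: 0.0
```

```bash
cat >> h.py <<'E'
def ringfind(w):
    hsv=cv2.cvtColor(w['image'],cv2.COLOR_RGB2HSV)
    m=((hsv[...,1]<75)&(hsv[...,2]<120)).astype(np.uint8); m[245:]=0
    m=cv2.morphologyEx(m,cv2.MORPH_OPEN,np.ones((3,3)))
    cs,_=cv2.findContours(m,cv2.RETR_EXTERNAL,cv2.CHAIN_APPROX_NONE); o=[]
    for c in cs:
        if 800<cv2.contourArea(c)<4000:
            e=cv2.fitEllipse(cv2.convexHull(c))
            if min(e[1])/max(e[1])>.8: p=onz(w,e[0],.026); o.append(p); print(np.round(e[0],1),np.round(e[1],1),p.round(4))
    return o
E
python3 - <<'E'
from h import *
w=cam('wrist'); ringfind(w); go([.52,.091,.1]); print(ctrl.get_state()['qpos'])
E
```

```text
[322.6 221.6] [40.  40.5] [0.6256 0.1456 0.026 ]
[401.1 185.3] [41.5 43.8] [0.574  0.2487 0.026 ]
[285.1 145.9] [43.5 44.4] [0.5234 0.0971 0.026 ]
[369.1 105.3] [45.2 47.7] [0.4737 0.2007 0.026 ]
turn [-0.0001  0.0001  0.0006] shift [ 0.1769 -0.2221  0.803 ] tcp [0.5551 0.1357 0.2606]
[ 6.25650463e-02  4.70970729e-02  1.82011655e+00 -8.62671023e-04
  1.27379338e+00 -1.51164821e+00]
```

Call:
send_rows:
  moves: "0 0 0 0 -0.2 0.45 1; 0 0 0 0 -0.2 0.45 1; 0 0 0 0 -0.2 0.45 1; 0 0 0 0 -0.2 0.45 1"

```text
time: 4.58
eef_pos: [0.5563, 0.0944, 0.1721]
tcp_rot: [-0.0, 1.0, -0.0, 0.001]
contact_force: [-0.0, 0.1, -0.3]
opening: 1.001
finger_force: 0.0
```

```bash
python3 - <<'E'
from h import *
w=cam('wrist'); w=cam('wrist');
hsv=cv2.cvtColor(w['image'],cv2.COLOR_RGB2HSV)
m=((hsv[...,1]<75)&(hsv[...,2]<120)).astype(np.uint8); m[245:]=0
m=cv2.morphologyEx(m,cv2.MORPH_OPEN,np.ones((3,3)))
cs,_=cv2.findContours(m,cv2.RETR_EXTERNAL,cv2.CHAIN_APPROX_NONE)
for c in cs:
    if 1500<cv2.contourArea(c)<15000:
        e=cv2.fitEllipse(cv2.convexHull(c)); print(np.round(e[0],1),np.round(e[1],1),onz(w,e[0],.026).round(4))
go([.523,.094,.1])
save(w,'r1.png')
E
```

```text
[465.5 203.4] [53.6 59.5] [0.5736 0.2476 0.026 ]
[319.  154.1] [57.1 57.8] [0.5235 0.0973 0.026 ]
[430.9 100.3] [60.3 67.4] [0.4736 0.2003 0.026 ]
turn [-0.      0.0007  0.0002] shift [ 0.1698 -0.005   0.364 ] tcp [0.5566 0.095  0.173 ]
```

View pics/r1.png

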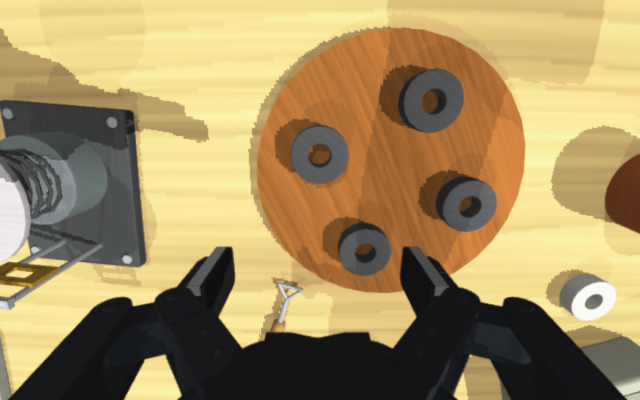

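Ring 1 is at (319,154), between the jaws at columns 233 and 401. I'll descend to it in stages.

Call:
send_rows:
  moves: "0 0 0 0.165 0.0075 0.4 1; 0 0 0 0.165 0.0075 0.6 1; 0 0 0 0.165 0.0075 0.6 1; 0 0 0 0.165 0.0075 0.6 1"

```text
time: 5.18
eef_pos: [0.5248, 0.0967, 0.0534]
tcp_rot: [-0.001, 1.0, -0.0, 0.003]
contact_force: [1.0, -1.6, 0.4]
opening: 1.004
finger_force: 0.0
```

```bash
python3 - <<'E'
from h import *
go([.5235,.0965,.027])
E
```

```text
turn [-0.      0.0008  0.0003] shift [ 0.0071 -0.0011  0.1317] tcp [0.5248 0.0967 0.0534]
```

Call:
send_rows:
  moves: "0 0 0 0.005 0 0.13 1; 0 0 0 0.005 0 0.13 1; 0 0 0 0.005 0 0.13 -1; 0 0 0 0.005 0 0.13 -1; 0 0 0 0.005 0 0.13 -1; 0 0 0 0.005 0 0.13 -1; 0 0 0 0.005 0 0.13 -1; 0 0 0 0.005 0 0.13 -1"
  newtons: 60

```text
time: 6.18
eef_pos: [0.5231, 0.0966, 0.0273]
tcp_rot: [-0.001, 1.0, 0.0, 0.002]
contact_force: [-1.9, -0.2, 7.6]
opening: 0.633
finger_force: 61.6
```

Call:
send_rows:
  moves: "0 0 0 0 0 -0.1 -1; 0 0 0 0 0 -0.4 -1; 0 0 0 0 0 -0.7 -1; 0 0 0 0 0 -0.94 -1; 0 0 0 0 0 -0.94 -1"

```text
time: 6.8
eef_pos: [0.5238, 0.0966, 0.2181]
tcp_rot: [-0.001, 1.0, -0.0, 0.006]
contact_force: [0.7, 0.4, -3.6]
opening: 0.638
finger_force: 65.1
```

```bash
python3 - <<'E'
from h import *
s=ctrl.get_state();print(s['contact_force'],s['wrist_torque'])
w=cam('wrist');save(w,'h1.png',(200,150,440,330),2.5)
go([.536,-.167,.215])
E
```

```text
[ 0.67073229  0.39970537 -3.61592382] [ 0.02057406  0.02220637 -0.02019601]
turn [-0.      0.0007  0.0002] shift [-0.0692 -1.3178 -0.0029] tcp [0.5218 0.0965 0.2144]
```

View pics/h1.png

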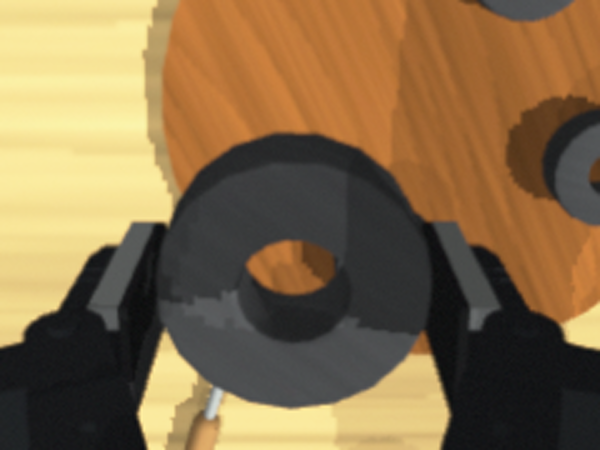

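The ring is held level, with the hole centre at about (317.6,266.4) px. I'll carry it over the scale.

Call:
send_rows:
  moves: "0 0 0 -0.03 -0.25 0 -1; 0 0 0 -0.05 -0.5 0 -1; 0 0 0 -0.07 -0.75 0 -1; 0 0 0 -0.07 -1 0 -1; 0 0 0 -0.07 -1 0 -1"

```text
time: 7.48
eef_pos: [0.5336, -0.106, 0.2089]
tcp_rot: [0.002, 1.0, 0.001, -0.003]
contact_force: [-0.3, -0.4, -2.6]
opening: 0.633
finger_force: 65.3
```

Call:
send_rows:
  moves: "0 0 0 0 -0.2 0 -1; 0 0 0 0 -0.32 0 -1; 0 0 0 0 -0.32 0 -1; 0 0 0 0 -0.32 0 -1"

```text
time: 7.98
eef_pos: [0.5346, -0.1659, 0.2105]
tcp_rot: [-0.001, 1.0, 0.001, -0.001]
contact_force: [-0.5, 0.3, -3.9]
opening: 0.635
finger_force: 65.3
```

```bash
python3 - <<'E'
from h import *
w=cam('wrist'); s=ctrl.get_state(); p=s['eef_pos']; print(p,s['contact_force'])
h=onz(w,(317.6,266.4),p[2]+.005); print('hole-tcp',h-p)
print('rod by pan px', proj(w,[.5364,-.1664,.16]),proj(w,[.5364,-.1664,.17]))
save(w,'h2.png',(240,200,400,310),4)
go([.536,-.167,.2])
E
```

```text
[ 0.53482123 -0.16591779  0.21093887] [-0.59424931  0.72314132 -3.73589599]
hole-tcp [-0.00022914  0.00077479  0.005     ]
rod by pan px [315.34949722 226.40826585] [315.3051199  232.29240012]
turn [ 0.0003 -0.0004  0.0004] shift [-0.006  -0.0055  0.0547] tcp [ 0.5348 -0.1659  0.2109]
```

View pics/h2.png

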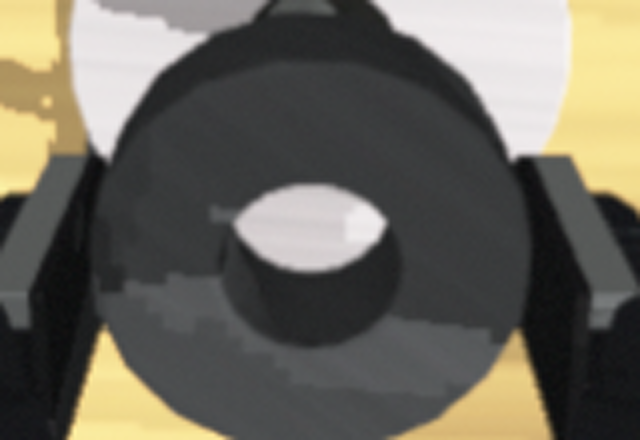

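Call:
send_rows:
  moves: "0 0 0 -0.007 -0.007 0.06 -1; 0 0 0 -0.007 -0.007 0.12 -1; 0 0 0 -0.007 -0.007 0.14 -1; 0 0 0 -0.007 -0.007 0.14 -1; 0 0 0 -0.007 -0.007 0.14 -1"

```text
time: 8.65
eef_pos: [0.537, -0.169, 0.1847]
tcp_rot: [-0.001, 1.0, -0.0, 0.0]
contact_force: [0.1, -0.5, -3.2]
opening: 0.635
finger_force: 65.3
```

Call:
send_rows:
  moves: "0 0 0 0 0 0.01 -1; 0 0 0 0 0 0.02 -1; 0 0 0 0 0 0.03 -1; 0 0 0 0 0 0.04 -1; 0 0 0 0 0 0.04 -1"

```text
time: 9.28
eef_pos: [0.5366, -0.1688, 0.176]
tcp_rot: [-0.001, 1.0, 0.0, -0.0]
contact_force: [0.5, -0.2, -3.3]
opening: 0.633
finger_force: 65.3
```

Call:
send_rows:
  moves: "0 0 0 0.002 0.006 0 -1; 0 0 0 0.002 0.006 0.005 -1; 0 0 0 0.002 0.006 0.01 -1; 0 0 0 0.002 0.006 0.015 -1; 0 0 0 0.002 0.006 0.02 -1; 0 0 0 0.002 0.006 0.02 -1"

```text
time: 10.02
eef_pos: [0.5363, -0.1677, 0.1722]
tcp_rot: [-0.001, 1.0, 0.0, -0.0]
contact_force: [-0.2, 1.1, -3.4]
opening: 0.638
finger_force: 65.3
```

Call:
send_rows:
  moves: "0 0 0 0 0 0.01 -1; 0 0 0 0 0 0.02 -1; 0 0 0 0 0 0.03 -1; 0 0 0 0 0 0.04 -1; 0 0 0 0 0 0.04 -1"

```text
time: 10.65
eef_pos: [0.5362, -0.1676, 0.164]
tcp_rot: [-0.001, 1.0, 0.0, -0.0]
contact_force: [0.3, -0.4, -2.9]
opening: 0.631
finger_force: 65.3
```

```bash
python3 - <<'E'
from h import *
s=ctrl.get_state(); print(s['eef_pos'],s['contact_force'],s['wrist_torque'])
E
```

```text
[ 0.53623364 -0.16758665  0.16401783] [ 0.30609138 -0.39661527 -2.87819061] [-0.01658232 -0.03666083  0.01321078]
```

Call:
send_rows:
  moves: "0 0 0 0 0 0.03 -1; 0 0 0 0 0 0.06 -1; 0 0 0 0 0 0.09 -1; 0 0 0 0 0 0.12 -1; 0 0 0 0 0 0.14 -1; 0 0 0 0 0 0.15 -1; 0 0 0 0 0 0.16 -1; 0 0 0 0 0 0.17 -1; 0 0 0 0 0 0.18 -1; 0 0 0 0 0 0.18 -1"

```text
time: 11.9
eef_pos: [0.5365, -0.1677, 0.1285]
tcp_rot: [-0.001, 1.0, -0.0, 0.0]
contact_force: [-1.4, -0.3, -1.6]
opening: 0.633
finger_force: 65.5
```

Call:
send_rows:
  moves: "0 0 0 0 0 0.01 -1; 0 0 0 0 0 0.02 -1; 0 0 0 0 0 0.025 -1; 0 0 0 0 0 0.025 -1; 0 0 0 0 0 0.025 -1"

```text
time: 12.52
eef_pos: [0.5366, -0.1678, 0.1235]
tcp_rot: [-0.001, 1.0, -0.0, 0.0]
contact_force: [-1.3, 0.5, -0.2]
opening: 0.634
finger_force: 65.6
```

Call:
send_rows:
  moves: "0 0 0 0 0 0 0.35; 0 0 0 0 0 0 0.5; 0 0 0 0 0 0 0.8; 0 0 0 0 0 0 1; 0 0 0 0 0 -0.1 1; 0 0 0 0 0 -0.3 1; 0 0 0 0 0 -0.5 1; 0 0 0 0 0 -0.5 1"

```text
time: 13.52
eef_pos: [0.5385, -0.1687, 0.228]
tcp_rot: [-0.001, 1.0, -0.002, 0.004]
contact_force: [-0.2, -1.3, -0.6]
opening: 0.997
finger_force: 0.0
```

```bash
python3 - <<'E'
from h import *
a=cam('scene')
A=cv2.resize(a['image'][170:245,225:295],None,fx=8,fy=8,interpolation=cv2.INTER_CUBIC)
cv2.imwrite('pics/g1.png',A[...,::-1])
go([.595,.14,.25]); print(ctrl.get_state()['opening'])
E
```

```text
turn [-0.0003  0.0006  0.0002] shift [-0.2913  1.5398 -0.1252] tcp [ 0.5373 -0.1681  0.2253]
0.9989055180666094
```

View pics/g1.png

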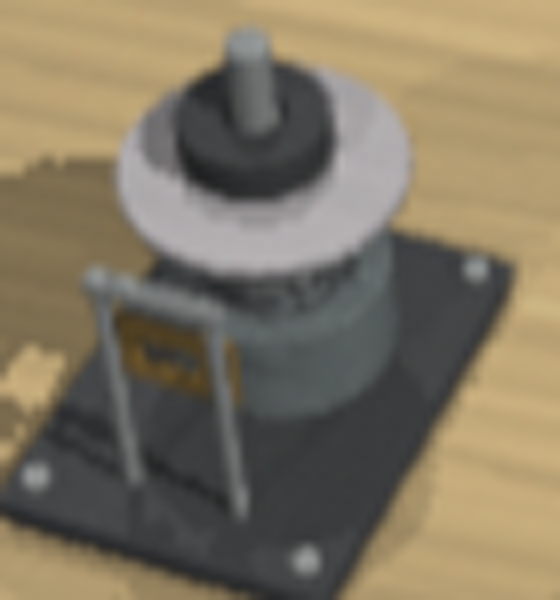

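The ring is threaded on the pan, which has sunk about 10 mm. That was my last picture, so everything from here is numeric. On the way back I'll take a side look at the window to triangulate the mark and pointer.

Call:
send_rows:
  moves: "0 0 0 -0.1 0.25 0 1; 0 0 0 -0.16 0.5 0 1; 0 0 0 -0.16 0.8 0.12 1; 0 0 0 -0.16 1 0.12 1; 0 0 0 -0.16 1 0.12 1; 0 0 0 -0.16 1 0.12 1"

```text
time: 14.32
eef_pos: [0.5676, 0.0321, 0.1981]
tcp_rot: [-0.001, 1.0, -0.0, -0.001]
contact_force: [0.1, -0.9, -0.1]
opening: 1.0
finger_force: 0.0
```

```bash
python3 - <<'E'
from h import *
import pickle
w=cam('wrist'); w=cam('wrist'); pickle.dump(w,open('side1.pkl','wb'))
print(ctrl.get_state()['eef_pos'],[proj(w,[.62,-.168,z]).round(1).tolist() for z in(.074,.088,.102)], proj(w,[.613,-.169,.105]))
hsv=cv2.cvtColor(w['image'],cv2.COLOR_RGB2HSV)
m=((hsv[...,0]>10)&(hsv[...,0]<32)&(hsv[...,1]>140)).astype(np.uint8); m[:,200:]=0; m[:150]=0
n,l,st,ce=cv2.connectedComponentsWithStats(m)
for i in range(1,n):
    if st[i,4]>25: print(st[i],ce[i].round(1))
c=proj(w,[.62,-.168,.088]).astype(int)
x0,y0=max(c[0]-42,0),c[1]-26
V=hsv[y0:y0+52,x0:x0+84]
print(x0,y0)
def ch(p):
    h,s,v=[int(k) for k in p]
    if s>140 and 10<h<32: return 'B'
    if s<60: return '#' if v<60 else 'g' if v<130 else 'o' if v<190 else '.'
    return '-' if v>150 else '+' 
for row in V: print(''.join(ch(p) for p in row))
E
```

```text
[0.56804068 0.0312465  0.19888375] [[115.4, 244.6], [105.6, 251.0], [94.7, 258.2]] [ 89.36616039 252.70979825]
[ 67 241  72  21 757] [106.  251.5]
63 225
.........................................................ooggggggggooggggggggggggggg
........................................................oggggggggooooggggggggggggggg
......................................................ogggggggggoooggggggggggggggggg
....................................................ogggggggggoooggggggggggggggggggg
-.................................................ogggggggggoooogggggggggggggggggggg
---.............................................oggggggggggooogggggggggggggggggggggg
-----.........................................oggggggggggooogggggggggggggggggggggggg
---------..................................ooggggggggggooooogggggggggggggggggggggggg
--------------.............................oogggggggggoooggggggggggggggggggggggggggg
-------------------...............ooo......oogggggggoooogggggggggggggggggggggggggggg
--------------------ogggggggg-----ggo......ogggggggooooggggggggggggggggggggggggggggg
-----------
[... 2773 characters left out ...]
--------------------
oooooooogggggggggggggggggggggggg++++------gggggggooo--------------------------------
........ooooooooogggggggggggggggggggggggggggggggooo---------------------------------
...................ooooooooggggggggggggggggggogoo-----------------------------------
..............................oooooooogggggooooo------------------------------------
.........................................oooooo-------------------------------------
.........................................ooooo--------------------------------------
..........................................oooo--------------------------------------
..........................................oooo--------------------------------------
```

The window and pointer are clear in the character map. The mark's z is about 0.0885 and the pointer's about 0.104, so one ring is not enough. Next is ring 4 at (0.474, 0.200), which is clear of everything around it.

Call:
send_rows:
  moves: "0 0 0 0.15 0.3 0 1; 0 0 0 0.3 0.55 0 1; 0 0 0 0.47 0.844 0 1; 0 0 0 0.47 0.844 0.3 1; 0 0 0 0.47 0.844 0.55 1; 0 0 0 0.47 0.844 0.6 1; 0 0 0 0.47 0.844 0.6 1; 0 0 0 0.47 0.844 0.6 1"

```text
time: 15.42
eef_pos: [0.4762, 0.201, 0.0819]
tcp_rot: [-0.0, 1.0, 0.0, 0.002]
contact_force: [0.8, -0.0, 0.6]
opening: 1.001
finger_force: 0.0
```

```bash
python3 - <<'E'
from h import *
import pickle
w=pickle.load(open('side1.pkl','rb'))
o=dict(w); E=w['E'].copy(); E[:3,3]+=np.array([.59155,-.16315,.2902])-[.56804,.0312,.1989]; o['E']=E
print('mark',tri(w,(105,250.7),o,(310.5,199.5)))
w=cam('wrist'); hsv=cv2.cvtColor(w['image'],cv2.COLOR_RGB2HSV)
print(proj(w,[.4737,.2007,.032]))
for row in hsv[150:345:5,220:420:3]: print(''.join('#' if p[1]<75 and p[2]<50 else 'o' if p[1]<75 and p[2]<120 else '.' for p in row))
go([.4737,.2,.027])
E
```

```text
mark [ 0.62072506 -0.17018638  0.08594534]
[315.76255716 220.34983252]
...................................................................
...................................................................
...................................................................
...................................................................
...................................................................
...................................................................
...........................###########.............................
........................####ooooooooooo##..........................
......................o#oo###ooooooooooooo.........................
.....................#ooo#ooo##o#oooooooooo........................
.....................oooo##ooo#o#ooooooooooo.......................
....................oooooo####o..oooooooooooo......................
...................oooooo###........oooooooooo.....................
...................oooooooo..........ooooooooo.....................
...................ooooooooo.........#oooooooo.....................
.........
[... 1009 characters left out ...]
#
##.............................................##########.......###
#...........................................################.....##
#..........................................##################....##
..........................................######oooooooooooo#o....#
.........................................####oooooooooooooooooo..##
##.......................................###oooooooooooooooooooo###
###......................................#ooooooooo....ooooooo#####
####............###########...........#############.#####oooo######
#####..........###########################################oo#######
turn [0.0002 0.0007 0.0001] shift [ 0.013  -0.0055  0.2743] tcp [0.476  0.201  0.0819]
```

Call:
send_rows:
  moves: "0 0 0 0.011 -0.004 0.15 1; 0 0 0 0.011 -0.004 0.25 1; 0 0 0 0.011 -0.004 0.273 1; 0 0 0 0.011 -0.004 0.273 1; 0 0 0 0.011 -0.004 0.273 -1; 0 0 0 0.011 -0.004 0.273 -1; 0 0 0 0.011 -0.004 0.273 -1; 0 0 0 0.011 -0.004 0.273 -1; 0 0 0 0.011 -0.004 0.273 -1; 0 0 0 0.011 -0.004 0.273 -1"

```text
time: 16.73
eef_pos: [0.4727, 0.2003, 0.0265]
tcp_rot: [-0.001, 1.0, -0.0, 0.001]
contact_force: [-2.4, -1.3, 6.5]
opening: 0.632
finger_force: 62.0
```

Call:
send_rows:
  moves: "0 0 0 0 0 -0.1 -1; 0 0 0 0 0 -0.4 -1; 0 0 0 0 0 -0.7 -1; 0 0 0 0 -0.1 -0.94 -1; 0 0 0 -0.05 -0.3 -0.94 -1; 0 0 0 -0.1 -0.5 -0.94 -1; 0 0 0 -0.15 -0.75 -0.94 -1; 0 0 0 -0.3 -0.95 -0.94 -1; 0 0 0 -0.3 -0.95 -0.94 -1"

```text
time: 17.85
eef_pos: [0.5328, 0.0077, 0.2125]
tcp_rot: [0.001, 1.0, -0.0, -0.0]
contact_force: [0.1, 0.5, -3.0]
opening: 0.631
finger_force: 65.1
```

Call:
send_rows:
  moves: "0 0 0 -0.015 -0.25 0 -1; 0 0 0 -0.015 -0.5 0 -1; 0 0 0 -0.015 -0.75 0 -1; 0 0 0 -0.015 -0.89 0 -1; 0 0 0 -0.015 -0.89 0 -1; 0 0 0 -0.015 -0.89 0.13 -1; 0 0 0 -0.015 -0.89 0.15 -1; 0 0 0 -0.015 -0.89 0.15 -1"

```text
time: 18.85
eef_pos: [0.5349, -0.1664, 0.1824]
tcp_rot: [-0.001, 1.0, 0.0, -0.001]
contact_force: [-0.4, -0.1, -2.8]
opening: 0.634
finger_force: 65.2
```

```bash
python3 - <<'E'
from h import *
cam('wrist');print(ctrl.get_state()['contact_force'])
go([.5362,-.1676,.172])
E
```

```text
[ 0.63032624 -0.19520108 -3.16616869]
turn [-0.      0.0001  0.0004] shift [-0.0039 -0.0038  0.0561] tcp [ 0.5354 -0.1668  0.1832]
```

Call:
send_rows:
  moves: "0 0 0 -0.004 -0.003 0.01 -1; 0 0 0 -0.004 -0.003 0.03 -1; 0 0 0 -0.004 -0.003 0.04 -1; 0 0 0 -0.004 -0.003 0.05 -1; 0 0 0 -0.004 -0.003 0.06 -1; 0 0 0 -0.004 -0.003 0.07 -1; 0 0 0 -0.004 -0.003 0.07 -1"

```text
time: 19.77
eef_pos: [0.5359, -0.1682, 0.1685]
tcp_rot: [-0.001, 1.0, 0.0, -0.0]
contact_force: [0.6, 0.8, -1.9]
opening: 0.632
finger_force: 65.2
```

Call:
send_rows:
  moves: "0 0 0 0 0.004 0.01 -1; 0 0 0 0 0.004 0.02 -1; 0 0 0 0 0.004 0.03 -1; 0 0 0 0 0.004 0.03 -1"

```text
time: 20.27
eef_pos: [0.5358, -0.1674, 0.1624]
tcp_rot: [-0.001, 1.0, 0.0, -0.0]
contact_force: [0.1, -0.2, -2.3]
opening: 0.636
finger_force: 65.2
```

Call:
send_rows:
  moves: "0 0 0 0 0 0.03 -1; 0 0 0 0 0 0.06 -1; 0 0 0 0 0 0.085 -1; 0 0 0 0 0 0.1 -1; 0 0 0 0 0 0.11 -1; 0 0 0 0 0 0.12 -1; 0 0 0 0 0 0.13 -1; 0 0 0 0 0 0.14 -1; 0 0 0 0 0 0.15 -1; 0 0 0 0 0 0.15 -1"

```text
time: 21.52
eef_pos: [0.5361, -0.1675, 0.1329]
tcp_rot: [-0.001, 1.0, -0.0, 0.0]
contact_force: [-0.5, 0.5, 0.2]
opening: 0.63
finger_force: 65.5
```

Call:
send_rows:
  moves: "0 0 0 0 0 0 0.35; 0 0 0 0 0 0 0.5; 0 0 0 0 0 0 0.8; 0 0 0 0 0 0 1; 0 0 0 0 0 -0.1 1; 0 0 0 0 0 -0.3 1; 0 0 0 0 0 -0.45 1; 0 0 0 -0.1 0.2 -0.45 1; 0 0 0 -0.16 0.5 -0.4 1; 0 0 0 -0.16 0.8 -0.35 1; 0 0 0 -0.16 1 -0.33 1; 0 0 0 -0.16 1 -0.33 1"

```text
time: 23.02
eef_pos: [0.5671, 0.0352, 0.1981]
tcp_rot: [-0.003, 1.0, 0.0, -0.001]
contact_force: [0.2, -0.2, 0.3]
opening: 1.005
finger_force: 0.0
```

```bash
cat >> h.py <<'E'
def ascii(w):
    hsv=cv2.cvtColor(w['image'],cv2.COLOR_RGB2HSV)
    c=proj(w,[.62,-.168,.088]).astype(int); x0,y0=max(c[0]-40,0),c[1]-20
    def ch(p):
        h,s,v=[int(k) for k in p]
        if s>140 and 10<h<32: return 'B'
        if s<60: return '#' if v<60 else 'g' if v<130 else 'o' if v<190 else '.'
        return '-' if v>150 else '+'
    print(x0,y0)
    for row in hsv[y0:y0+36,x0:x0+84]: print(''.join(ch(p) for p in row))
E
python3 - <<'E'
from h import *
import pickle
cam('wrist');w=cam('wrist'); pickle.dump(w,open('side2.pkl','wb'))
print(ctrl.get_state()['eef_pos'],ctrl.get_state()['contact_force'],[proj(w,[.6132,-.1694,z]).round(1).tolist() for z in(.095,.1,.105)]); ascii(w)
E
```

```text
[0.5678173  0.03260534 0.19883098] [ 0.52562318 -0.45585204  0.07877835] [[94.8, 247.4], [90.7, 249.9], [86.5, 252.4]]
63 230
--------------------------ogggggggoo....ogggggggggggggggoooggggggggggggggggggggggggg
--------------------------+ggggggggo....ooggggggggggggoooggggggggggggggggggggggggggg
---------------------------ggggggggo.....ooggggggggggooogggggggggggggggggggggggggggg
---------------------------ggggggggo.....ooggggggggooooggggggggggggggggggggggggggggg
---------------------------ggggggggo.....ooggggggooooggggggggggggggggggggggggggggggg
---------------------------ggggggggo....ogggggggoooogggggggggggggggggggggggggggggggg
---------------------------gggggggggooooggggggoooogggggggggggggggggggggggggggggggggg
---------------------------oggggggggggggggggoooogggggggggggggggggggggggggggggggggggg
---------------------------+gggggggggggggggooooggggggggggggggggggggggggggggggggggggg
---------------------------+gggggggggggggooooggggggggggggggggggggggggggggggggggggggg
-------------------------B+ggggggggggggggooo++gggggggggggggggggggggggggggggggggggggg
----------------------+BBBB+gggggggg+++
[... 1385 characters left out ...]
o-------------------
--ggggggggggo---------BBBBBBBBBBBBBBBBBBBBBBBBBBBBBBBBBBBBBB+oo---------------------
+gggggggggoo--------------------BBBBBBBBBBBBBBBBBBBBBBBBBB++oo----------------------
gggggggggo---------------------------------BBBBBBBBBBBBBB++oo-----------------------
ggggggggo----------------------------------------++++-BB-oo-------------------------
ggggggo------------------------------------------ggggg+-oo--------------------------
ggggg------------------------------------------+ggggggooo---------------------------
gggg------------------------------------------gggggggooo----------------------------
ggg+-----------------------------------------ggggggooo------------------------------
```

I need a sharper comparison of pointer and opening, so I'll roll the tool and look at the gauge from a lower angle.

Call:
send_rows:
  moves: "0.025 0 0 -0.05 0.24 0 1; 0.05 0 0 -0.1 0.24 0.14 1; 0.075 0 0 -0.16 0.24 0.14 1; 0.1 0 0 -0.16 0.24 0.14 1; 0.125 0 0 -0.16 0.24 0.14 1; 0.125 0 0 -0.16 0.24 0.14 1; 0.125 0 0 -0.16 0.24 0.14 1; 0.125 0 0 -0.16 0.24 0.14 1"

```text
time: 24.12
eef_pos: [0.6003, 0.0795, 0.172]
tcp_rot: [0.001, 0.924, -0.382, 0.001]
contact_force: [0.4, -0.3, -0.1]
opening: 0.997
finger_force: 0.0
```

```bash
python3 - <<'E'
from h import *
import pickle
cam('wrist');w=cam('wrist'); pickle.dump(w,open('side3.pkl','wb')); s=ctrl.get_state()
print(s['eef_pos'],s['tcp_rot'],w['E'][:3,3])
for z in(.074,.081,.088,.095,.102): print(z,'frame',proj(w,[.6205,-.1695,z]).round(1),'ptr',proj(w,[.6132,-.1694,z]).round(1))
hsv=cv2.cvtColor(w['image'],cv2.COLOR_RGB2HSV)
def ch(p):
    h,s,v=[int(k) for k in p]
    if s>140 and 10<h<32: return 'B' if v<170 else 'b'
    if s<60: return '#' if v<60 else 'g' if v<130 else 'o' if v<190 else '.'
    return '-' if v>150 else '+'
c=proj(w,[.62,-.1695,.088]).astype(int); x0,y0=c[0]-32,c[1]-38
print(x0,y0)
for row in hsv[y0:y0+70,x0:x0+64]: print(''.join(ch(p) for p in row))
E
```

```text
[0.60007146 0.07977453 0.17180024] [ 4.06046983e-04  9.24088666e-01 -3.82177160e-01  7.68192038e-04] [0.52844002 0.17096831 0.26283858]
0.074 frame [237.6 183.9] ptr [237.2 178.7]
0.081 frame [232.9 184.8] ptr [232.5 179.5]
0.088 frame [228.1 185.7] ptr [227.7 180.4]
0.095 frame [223.3 186.7] ptr [222.8 181.2]
0.102 frame [218.2 187.6] ptr [217.7 182.1]
196 147
ggooooo--.....................................og###gggggggoooooo
oooooooo-.....................................og#ggggggooooooooo
oooooooo--....................................oggggooooooooooooo
ooooooooo-...................................ooggooooooooooooooo
oooooooo.--..................................oogoooooooooooooooo
oooooooo.--..................................ogoooooooooooooooog
o.oooooo.---..................................-ooooooooooooooggg
.........---.................................---oooooooooooogggg
.........o---................................-----oooooooooggggg
..........---...............................--------oooogggggggg
..........----..............................---------+gggggggggg
..........-----......
[... 3113 characters left out ...]
--------------------------------------------------
..oooggggggg+---------------------------------------------------
...oooggggggg+--------------------------------------------------
....oooggggggg+-------------------------------------------------
.....oooggggggg+------------------------------------------------
......oooggggggg+-----------------------------------------------
........ooggggggg++---------------------------------------------
.........ooggggggg++--------------------------------------------
..........oogggggggg+-------------------------------------------
...........oooggggggg+------------------------------------------
............oooggggggg+-----------------------------------------
```

The opening's centre (mark) is at z≈0.087 and the pointer at z≈0.094, just at the opening's upper edge, so it is not in yet. A third ring should bring it to about 0.084, inside. I'll fetch the ring at (0.574, 0.2487), which has free space around it.

```bash
python3 - <<'E'
from h import *
go([.574,.248,.15])
b=cam('top'); print('jar',onz(b,(169,197),.08))
E
```

```text
turn [-1.248e-01  3.000e-04 -1.000e-04] shift [ 0.1307  0.6722 -0.5171] tcp [0.6001 0.0798 0.1718]
jar [0.55735504 0.45378512 0.08      ]
```

Call:
send_rows:
  moves: "-0.025 0 0 0.03 0.1 -0.2 1; -0.05 0 0 0.06 0.3 -0.4 1; -0.075 0 0 0.13 0.5 -0.5 1; -0.1 0 0 0.13 0.67 -0.517 1; -0.125 0 0 0.13 0.67 -0.517 1; -0.125 0 0 0.13 0.67 -0.517 1; -0.125 0 0 0.13 0.67 -0.517 1"

```text
time: 25.15
eef_pos: [0.5738, 0.2482, 0.1497]
tcp_rot: [-0.0, 1.0, -0.001, 0.0]
contact_force: [1.0, -0.7, -0.8]
opening: 1.001
finger_force: 0.0
```

```bash
python3 - <<'E'
from h import *
cam('wrist');w=cam('wrist'); hsv=cv2.cvtColor(w['image'],cv2.COLOR_RGB2HSV)
print(proj(w,[.574,.2487,.032]))
m=((hsv[...,1]<75)&(hsv[...,2]<120)).astype(np.uint8); m[:, :240]=0; m[:,395:]=0
m=cv2.morphologyEx(m,cv2.MORPH_OPEN,np.ones((3,3)))
cs,_=cv2.findContours(m,cv2.RETR_EXTERNAL,cv2.CHAIN_APPROX_NONE)
for c in cs:
    if cv2.contourArea(c)>1000: e=cv2.fitEllipse(cv2.convexHull(c)); print(np.round(e[0],1),np.round(e[1],1),onz(w,e[0],.028).round(4))
go([.574,.248,.027])
E
```

```text
[316.65073472 196.21529231]
[317.1 374. ] [ 98.5 178.8] [0.7868 0.2493 0.028 ]
[317.  194.6] [59.9 60. ] [0.5737 0.249  0.028 ]
turn [-0.0002  0.0001  0.0003] shift [-0.0017 -0.0036  0.6122] tcp [0.5736 0.2488 0.1494]
```

Call:
send_rows:
  moves: "0 0 0 0 -0.003 0.25 1; 0 0 0 0 -0.003 0.45 1; 0 0 0 0 -0.003 0.57 1; 0 0 0 0 -0.003 0.605 1; 0 0 0 0 -0.003 0.61 1; 0 0 0 0 -0.003 0.61 1; 0 0 0 0 -0.003 0.61 -1; 0 0 0 0 -0.003 0.61 -1; 0 0 0 0 -0.003 0.61 -1; 0 0 0 0 -0.003 0.61 -1; 0 0 0 0 -0.003 0.61 -1; 0 0 0 0 -0.003 0.61 -1"

```text
time: 26.75
eef_pos: [0.5745, 0.2482, 0.0286]
tcp_rot: [-0.001, 1.0, 0.0, 0.001]
contact_force: [-1.3, 0.8, 5.8]
opening: 0.622
finger_force: 65.3
```

Call:
send_rows:
  moves: "0 0 0 0 0 -0.1 -1; 0 0 0 0 0 -0.4 -1; 0 0 0 0 0 -0.7 -1; 0 0 0 0.05 -0.1 -0.94 -1; 0 0 0 0.1 -0.3 -0.94 -1; 0 0 0 0.15 -0.5 -0.94 -1; 0 0 0 0.19 -0.75 -0.94 -1; 0 0 0 0.19 -0.98 -0.94 -1; 0 0 0 0.19 -0.98 -0.94 -1"

```text
time: 27.88
eef_pos: [0.5348, 0.0492, 0.2149]
tcp_rot: [0.002, 1.0, -0.0, -0.001]
contact_force: [0.4, 0.8, -3.2]
opening: 0.621
finger_force: 64.8
```

Call:
send_rows:
  moves: "0 0 0 0 -0.25 0 -1; 0 0 0 0 -0.5 0 -1; 0 0 0 0 -0.75 0 -1; 0 0 0 0 -1 0 -1; 0 0 0 0 -1 0 -1"

```text
time: 28.5
eef_pos: [0.5356, -0.1503, 0.2149]
tcp_rot: [0.001, 1.0, -0.0, -0.0]
contact_force: [-0.6, 0.6, -2.9]
opening: 0.623
finger_force: 65.1
```

Call:
send_rows:
  moves: "0 0 0 0 -0.1 0 -1; 0 0 0 0 -0.1 0 -1; 0 0 0 0 -0.1 0.08 -1; 0 0 0 0 -0.1 0.14 -1; 0 0 0 0 -0.1 0.14 -1; 0 0 0 0 -0.1 0.14 -1"

```text
time: 29.25
eef_pos: [0.5361, -0.1679, 0.187]
tcp_rot: [-0.001, 1.0, 0.0, -0.0]
contact_force: [-0.0, 0.5, -4.1]
opening: 0.619
finger_force: 65.0
```

```bash
python3 - <<'E'
from h import *
cam('wrist');print(ctrl.get_state()['contact_force'])
go([.5368,-.1676,.172])
E
```

```text
[-0.50895281 -0.39403717 -3.2136201 ]
turn [-0.      0.0001  0.0003] shift [-0.0026  0.0028  0.0771] tcp [ 0.5363 -0.1682  0.1874]
```

Call:
send_rows:
  moves: "0 0 0 -0.003 0.003 0.02 -1; 0 0 0 -0.003 0.003 0.04 -1; 0 0 0 -0.003 0.003 0.05 -1; 0 0 0 -0.003 0.003 0.06 -1; 0 0 0 -0.003 0.003 0.07 -1; 0 0 0 -0.003 0.003 0.08 -1; 0 0 0 -0.003 0.003 0.08 -1"

```text
time: 30.18
eef_pos: [0.5365, -0.1675, 0.1709]
tcp_rot: [-0.001, 1.0, 0.0, -0.0]
contact_force: [-1.0, 0.6, -3.6]
opening: 0.62
finger_force: 65.0
```

Call:
send_rows:
  moves: "0 0 0 0 0 0.01 -1; 0 0 0 0 0 0.02 -1; 0 0 0 0 0 0.02 -1"

```text
time: 30.55
eef_pos: [0.5364, -0.1675, 0.1668]
tcp_rot: [-0.001, 1.0, 0.0, -0.0]
contact_force: [-1.0, -0.3, -2.2]
opening: 0.624
finger_force: 65.0
```

Call:
send_rows:
  moves: "0 0 0 0 0 0.015 -1; 0 0 0 0 0 0.03 -1; 0 0 0 0 0 0.045 -1; 0 0 0 0 0 0.06 -1; 0 0 0 0 0 0.07 -1; 0 0 0 0 0 0.08 -1; 0 0 0 0 0 0.09 -1; 0 0 0 0 0 0.1 -1; 0 0 0 0 0 0.105 -1; 0 0 0 0 0 0.105 -1"

```text
time: 31.8
eef_pos: [0.5366, -0.1676, 0.1462]
tcp_rot: [-0.001, 1.0, 0.0, -0.0]
contact_force: [-1.1, 0.8, -0.3]
opening: 0.62
finger_force: 65.3
```

```bash
python3 - <<'E'
from h import *
f=[]
for i in range(3): cam('top'); f.append(ctrl.get_state()['contact_force'])
print(np.round(f,2))
E
```

```text
[[-2.34  0.3  -0.98]
 [-1.86  0.76 -0.12]
 [-1.5   0.71 -1.2 ]]
```

Call:
send_rows:
  moves: "0 0 0 0 0 0.005 -1; 0 0 0 0 0 0.011 -1; 0 0 0 0 0 0.011 -1; 0 0 0 0 0 0.011 0.3; 0 0 0 0 0 0.011 0.45; 0 0 0 0 0 0.011 0.8; 0 0 0 0 0 0.011 1; 0 0 0 0 0 0.011 1; 0 0 0 0 0 -0.1 1; 0 0 0 0 0 -0.3 1; 0 0 0 0 0 -0.4 1; 0 0 0 0 0 -0.4 1"

```text
time: 33.45
eef_pos: [0.5375, -0.1681, 0.228]
tcp_rot: [-0.001, 1.0, -0.001, 0.002]
contact_force: [-0.7, -0.3, 0.4]
opening: 0.995
finger_force: 0.0
```

```bash
python3 - <<'E'
from h import *
go([.600,.08,.172]); print(ctrl.get_state()['opening'])
E
```

```text
turn [-0.0003  0.0006  0.0002] shift [-0.3133  1.2404  0.2786] tcp [ 0.5375 -0.1681  0.228 ]
0.9950238233012049
```

Back to the rolled view to check.

Call:
send_rows:
  moves: "0 0 0 -0.1 0.25 0 1; 0 0 0 -0.2 0.5 0 1; 0 0 0 -0.31 0.75 0 1; 0 0 0 -0.31 1 0.1 1; 0 0 0 -0.31 1 0.28 1"

```text
time: 34.08
eef_pos: [0.5983, 0.0359, 0.1689]
tcp_rot: [-0.003, 1.0, 0.0, 0.0]
contact_force: [0.1, -0.9, 0.2]
opening: 0.998
finger_force: 0.0
```

Call:
send_rows:
  moves: "0.025 0 0 0 0.24 0 1; 0.05 0 0 0 0.24 0 1; 0.075 0 0 0 0.24 0 1; 0.1 0 0 0 0.24 0 1; 0.125 0 0 0 0.24 0 1; 0.125 0 0 0 0.24 0 1; 0.125 0 0 0 0.24 0 1"

```text
time: 34.95
eef_pos: [0.5979, 0.0802, 0.1692]
tcp_rot: [-0.001, 0.924, -0.382, -0.001]
contact_force: [0.1, -0.2, 0.5]
opening: 1.002
finger_force: 0.0
```

```bash
python3 - <<'E'
from h import *
cam('wrist');w=cam('wrist'); s=ctrl.get_state()
print(s['eef_pos'],s['contact_force'])
for z in(.074,.081,.088,.095): print(z,'frame',proj(w,[.6205,-.1695,z]).round(1),'ptr',proj(w,[.6132,-.1694,z]).round(1))
hsv=cv2.cvtColor(w['image'],cv2.COLOR_RGB2HSV)
def ch(p):
    h,s,v=[int(k) for k in p]
    if s>140 and 10<h<32: return 'B' if v<170 else 'b'
    if s<60: return '#' if v<60 else 'g' if v<130 else 'o' if v<190 else '.'
    return '-' if v>150 else '+'
c=proj(w,[.62,-.1695,.088]).astype(int); x0,y0=c[0]-32,c[1]-20
print(x0,y0)
for row in hsv[y0:y0+36,x0:x0+64]: print(''.join(ch(p) for p in row))
E
```

```text
[0.59848582 0.07974572 0.17055357] [-0.44106936  0.58054685 -1.09924146]
0.074 frame [236.2 185.4] ptr [235.8 180.2]
0.081 frame [231.6 186.4] ptr [231.1 181. ]
0.088 frame [226.8 187.3] ptr [226.3 181.9]
0.095 frame [221.8 188.2] ptr [221.3 182.8]
194 166
.ooooooo.--------------------...............o----------ggggggggg
ooooooo.----------------------..............-----------ggggggggg
oo..----------------------------.oo......--------------ggggggggg
---------------------------------oggo------------------ggggggggg
---------------------------------oggg------------------ggggggggg
---------------------------------oggg------------------ggggggggg
---------------------------------ogg+------------------ggggggggg
---------------------------------+gg+------------------ggggggggg
----------------------------------gg+------------------ggggggggg
----------------------------------ggg------------------ggggggggg
----------------------------------ggg------------------ggggggggg
----------------------------------ggg------------------ogggggggg
----------------------------------ggg------------------ogggggoo
[... 796 characters left out ...]
-------------BBbbBBBBBBBBBBBBBBbbbbbbb--oooooooooo
.......oogggo----------------bbbbBBBBBBBbbbbbbb-----ooooooo..---
-........ooggg----------------bbbbBBbbbbbbb----oooooooo.--------
---........ooggo---------------+-bbbbb-----ooooooo..------------
----........ooggg------------oggo-----oooooooo.-----------------
------........ooggg------oooooooooooooooo..---------------------
g------........ooggoooogooooooooooooo.--------------------------
gg+------........ooooooooooooooo..------------------------------
ggg+------.......ooooooooooo.-----------------------------------
gggg+-------.....ooooooo.---------------------------------------
ggggg+-------.....ooo.------------------------------------------
```

The pointer is now at about z 0.084, within 2–3 mm of the opening's centre and well inside it. The gripper is clear of everything, so I'm handing in.

```bash
python3 -c "
from plant import ctrl
print(ctrl.sign_off())"
```

```text
the job is handed in; nothing more can be done
None
```

I threaded three iron rings onto the rod and let each down until the pan carried it; by my camera measurement the pointer sits inside the gauge opening, about 2–3 mm below its centre. I left the fourth ring on the bat and handed the job in at about 35 s; the sign-off returned no verdict.

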